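# Uncouple the overarm of the bench polisher

## Task

The bench polisher stopped in a power cut with its speed selector still on: turn the selector knob to off, the long bar on its scale, so that it cannot restart. Then pull the overarm's spring latch fully out sideways, lift the overarm off the ball of the workpiece carrier, and finish while still holding it by the latch handle, motionless, with the coupler some 6 cm above where it sat. The carrier must stay standing on the polishing disc; leave the loose things around where they are.

Things in the scene. Friction and masses are not known exactly. Their poses are not given: they have to be found in the camera images.
- machine: Grey bench polishing machine, a box 250 (x) x 310 (y) mm, fixed on the table; its deck is 80 mm up. Origin: middle of its underside, at table height. x points to its back, y to its left, z up; yaw within 0.2 rad of the robot's frame. A polishing disc lies in a low round basin at (-30, 50) mm, its top 98 mm up. Behind it stand a water pipe (144 mm high) and the overarm's pedestal.
- selector (a joint): Turn of the selector knob, rad: 0 = off (pointer along the machine's +x, to the long bar mark), positive = clockwise seen from above. Sprung detents every 0.5 rad: -0.5 reverse (ring), 0 off (bar), 0.5, 1.0, 1.5 speeds (one, two, three dots). It starts at or near a speed. About 0.15 N m moves it from a detent; let go within 0.15 rad of one, it snaps in.
- selector_grip (a point): On the knob's axis, in the middle of its black grip bar, at (-52, -100, 107) mm in the machine's frame. The bar is 46 mm long, 13 mm thick and stands 27 mm above a round skirt (46 mm across); its top is 12 mm above this point. The point's x axis runs along the bar to the pointer end (white line) and turns with the knob; grip across its y axis.
- latch (a joint): How far the latch bolt is pulled out, m: 0 = home, its fork round the neck under the ball; 0.018 = fully out, at its stop. It slides along the machine's +y, away from the overarm. The spring pulls it home with 4 N at 0 and 8 N at 0.018; arm and fingers yield to it, so pull on until it has come out. Out 0.015 or more it frees the ball; keep it out until the coupler is clear of the ball.
- latch_handle: The latch's upright black handle, a flat block 32 (machine x) x 10 (machine y) x 38 (z) mm on the outer end of the bolt. Origin: its centre, at (-45, 104, 193) mm in the machine's frame when the latch is home and the overarm down. Its top is 19 mm above that. It moves with latch and overarm and leans as the overarm rises. Pinch it from above across its 10 mm.
- overarm (a joint): Turn of the overarm about its pivot, rad: 0 = down on the ball, positive = free end up, at most 1.1. The pivot is level, parallel to the machine's y, at (108, 50, 152) mm in its frame; the bar runs from it to the front (-x). It does not stay up by itself: about 4 N at the coupler carries it, and it falls back when let go.
- coupler_center (a point): Centre of the cup at the overarm's free end, 153 mm from the pivot, where the ball's centre lies when coupled. The cup is 37 mm across, its top 23 mm above this point; bolt and guides reach 16 mm below it. The bar is 20 mm wide and carries a flat round weight.
- carrier_ball (a point): Centre of the steel ball, 22 mm across, on the 10 mm neck of the workpiece carrier, 54 mm above the carrier's underside. The coupler's cup sits over it. If the overarm is lifted with the latch not out, the carrier comes up with it.
- carrier: Workpiece carrier: loose round steel weight 68 mm across and 27 mm high, with a stone disc under it and the ball on top, 0.7 kg, standing on the polishing disc. Origin: middle of its underside; z up.
- lap_disc: The blue polishing disc, 100 mm across, fixed on the machine's backing plate. Origin: middle of its underside, 88 mm above the table; its top is 10 mm higher.
- tile_on_deck: Bystander: loose red granite tile 56 x 56 x 10 mm on the machine's deck, behind the selector. Origin under its middle.
- grey_tile: Bystander: loose grey granite tile 56 x 56 x 10 mm on the table left of the machine. Origin under its middle.
- felt_bob: Bystander: loose round felt wheel, 60 mm across, 25 mm high, on the table right of the machine. Origin under its middle.

How it is judged:
By the outcome, as a careful person would: the job done as asked, in the order asked, and still so for the second after the job is handed in, while the arm keeps its last pose, push and grip.
It also fails if it takes over 58 s, if anything falls off the work surface, if the arm or the gripper's body presses on something with over 40 N, if the wrist force passes 120 N, or if a joint passes its speed limit or range.

## Robot

A 6-joint arm with a two-finger parallel gripper is mounted at the origin on the work surface; the furniture and walls round the work are solid. World frame = base frame: x ahead of the robot, y to its left, z up, the work surface at z = 0. Lengths are in m, angles in rad, forces in N, time in s.
With the tool pointing down it reaches from about 0.3 to 0.825 m from the base axis. Payload 5.4 kg.
Tool frame: the origin (TCP) lies midway between the tips of the shut fingers; the grasp point (between the pads) lies tcp_to_grasp behind it (tcp_to_grasp is the distance from the TCP to the grasp point, in m); z points along the fingers, y is the direction in which the jaws open and shut (so a half turn about z gives the same grasp; the last joint's range is limited). The gripper opens to 92 mm and grips with 3 to 60 N. Pads are 20 mm wide; open, the fingers measure 128 mm over their backs; the gripper's body (75 mm by 189 mm) begins 69 mm behind the grasp point.
Start: joints at [0.917, 0.158, 1.597, -0, 1.386, -0.21], TCP at [0.247, 0.519, 0.215] pointing down, gripper open.
Joint ranges: [-2.91, 2.91], [-0.94, 2.29], [0.18, 2.7], [-1.29, 4.43], [0.17, 2.64], [-3, 3]. Speed limits (rad/s): [2.57, 2.57, 3.14, 3.14, 3.14, 3.14].

## Interface

Orientations are given as a unit quaternion [x, y, z, w].
In Python, from workcell import * gives the robot as it stands. The module is installed in compiled form; this text tells all that it offers.
- The arm moves only by the tool jog_arm, never from a script. Its argument "series" is a list of rows, each an object with "dp": the shift along the tool's x, y, z in m, a list of three; "twist": the turn, a rotation vector about the tool's x, y, z in degrees, a list of three; "jaw": the closure, from -1 (fully open) to 1 (shut). A call has exactly 5 rows; each row is the pose to reach, as a shift and turn from the pose commanded when the call began, along the tool's axes at that moment; what a row does not reach only later rows make up. A row lasts 1/8 s, in which the tool goes at most 62.5 mm and 10.7 degrees, less where a joint would pass 70% of its speed; a pose out of reach is approached as far as the arm can. A call with a gripper value outside its range is refused whole. The fingers move at their own pace and stop on an object; "force" is the grip in N (left out, the last holds). Time passes only in rows, so rows that repeat a pose let the fingers close, or fill a call up. It gives the time, the measured TCP pose, the force and the opening at its end, in the units of the state.
- observe(): the state, without advancing time (a new reading comes with each control period).
- capture(name): name is "scene" or "top"; returns the picture (480x640x3 uint8, red, green, blue); there is no depth.
- camera_info(name): a dict with "fx", "fy", "cx", "cy" (pixels), "T" (4x4, takes a point from camera to world coordinates). Camera axes: x right, y down, z forward; pixel columns grow to the right and rows downward; lengths in m; the calibration is good to about 2 mm. A picture is of the moment at which its call begins. camera_info takes no time and is no camera call.
- finish_job(): hands the job in, once; it reports no verdict.
The state is a dict: "time": time; "q": joint angles; "dq": joint speeds; "effort": joint torques, N m; "eef_pos": TCP position; "ee_rot": TCP orientation; "wrist_force": force on the tool from outside, world axes, zero at the start; "wrist_torque": the same for the moment, N m; "width": opening from 0.0 (shut) to 1.0 (fully open).
Only numpy, scipy, OpenCV 4.12 (cv2) and the standard library are available. Lean on these libraries where they do the work, as an engineer would, in place of code of your own. Each camera call takes 0.05 s, during which the arm holds its last target.

## Working session

There is one attempt and no reset: what is moved stays moved. The work goes in short steps, Python scripts to look and compute and a tool call to move; the robot and the scene stay as the last step left them, time stands still between calls to the robot, and variables do not carry over. Pictures are saved under pics/ and viewed, and the job is handed in when it is done.

Besides the shell and the picture viewer there is one more tool, called after "Emit:" as name([rows], argument=value, ...), one row to a line, values as JSON. jog_arm: Moves the arm, as the interface text tells. Its arguments: {"type":"object","properties":{"series":{"type":"array","items":{"type":"object","properties":{"dp":{"type":"array","items":{"type":"number"}},"twist":{"type":"array","items":{"type":"number"}},"jaw":{"type":"number"}}}},"force":{"type":"number"}},"required":["series"]}

```bash
mkdir -p pics
python3 - <<'E'
from workcell import *
import cv2,numpy as np
for n in("scene","top"):
    im=capture(n); cv2.imwrite(f"pics/{n}0.png",im[:,:,::-1]); i=camera_info(n); print(n,i["fx"],i["fy"],i["cx"],i["cy"],np.round(i["T"],4).tolist())
s=observe();print(s)
E
```

```text
scene 561.6011529660542 561.6011529660542 314.7097369686343 238.40877463464014 [[0.7339, -0.3926, 0.5543, -0.1581], [-0.6792, -0.4152, 0.6052, -0.828], [-0.0074, -0.8207, -0.5714, 0.8912], [0.0, 0.0, 0.0, 1.0]]
top 466.65385398969335 466.65385398969335 325.6337166873368 240.32011804330017 [[-0.0085, -0.9839, 0.1785, 0.347], [-0.9998, 0.0113, 0.0148, -0.0287], [-0.0166, -0.1784, -0.9838, 1.2559], [0.0, 0.0, 0.0, 1.0]]
{'time': 0.1, 'q': array([ 9.16945535e-01,  1.58975540e-01,  1.59808544e+00, -1.64207980e-05,
        1.38618952e+00, -2.10104342e-01]), 'dq': array([ 0.00114947, -0.0012609 , -0.00064476, -0.00089078, -0.00031433,
       -0.00074276]), 'effort': array([ 1.63025479e-04, -3.86501563e+01, -3.22960031e+01,  7.02916319e-02,
        3.39501654e-02, -2.42969975e-05]), 'eef_pos': array([0.24654353, 0.51884819, 0.21373371]), 'ee_rot': array([ 2.20055762e-01,  9.75486942e-01, -7.56158264e-04, -3.39715696e-04]), 'wrist_force': array([-0.03215904,  0.33290577,  0.09390694]), 'wrist_torque': array([ 0.00913187, -0.02427418, -0.00364992]), 'width': 1.0028861521386565}
```

View pics/scene0.png

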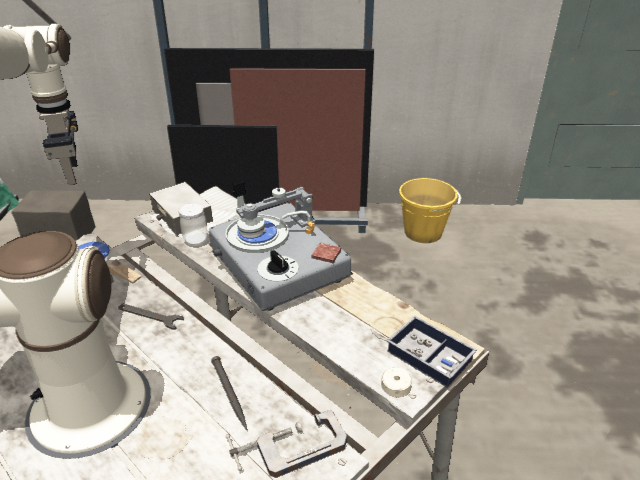

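View pics/top0.png

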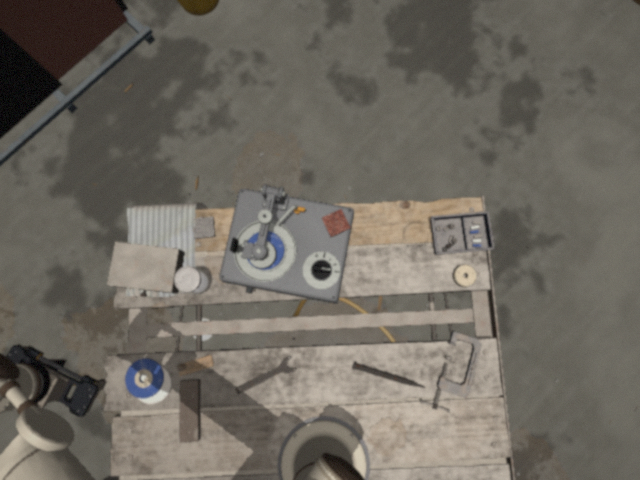

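Run:
```python
import workcell; print([a for a in dir(workcell) if a[0]!='_'])
import cv2
t=cv2.imread("pics/top0.png"); cv2.imwrite("pics/top0c.png",cv2.resize(t[120:320,230:470],None,fx=3.2,fy=3,interpolation=2)[:600])
```

```text
['Unreachable', 'camera_info', 'capture', 'finish_job', 'observe', 'tcp_to_grasp']
```

The scene view shows the machine at about (280,245) with its knob at about (278,263). In the top view the machine spans about (220–355, 188–303). I'll enlarge both.

Run:
```python
import cv2
import workcell; print(workcell.tcp_to_grasp)
t=cv2.imread("pics/top0.png"); cv2.imwrite("pics/top0d.png",cv2.resize(t[180:310,210:370],None,fx=4.6,fy=4.6,interpolation=2))
t=cv2.imread("pics/scene0.png"); cv2.imwrite("pics/scene0d.png",cv2.resize(t[175:310,200:360],None,fx=4.4,fy=4.4,interpolation=2))
```

```text
0.0187
```

View pics/top0d.png

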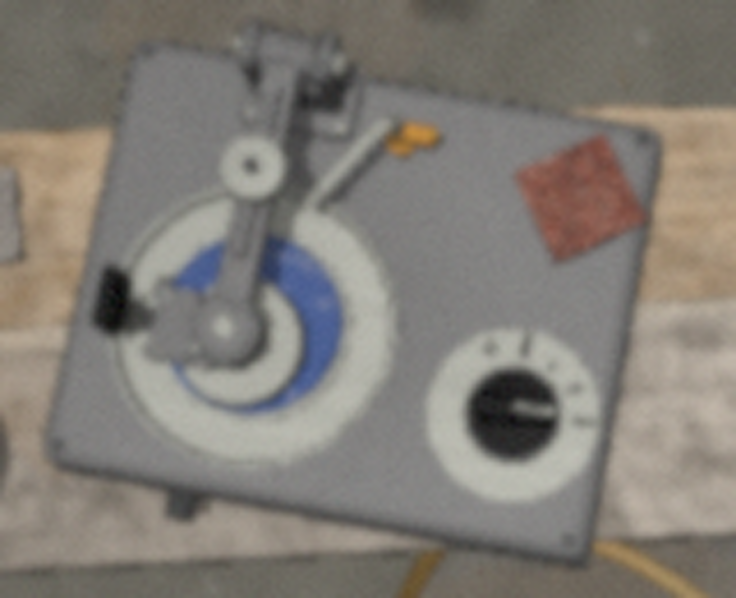

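View pics/scene0d.png

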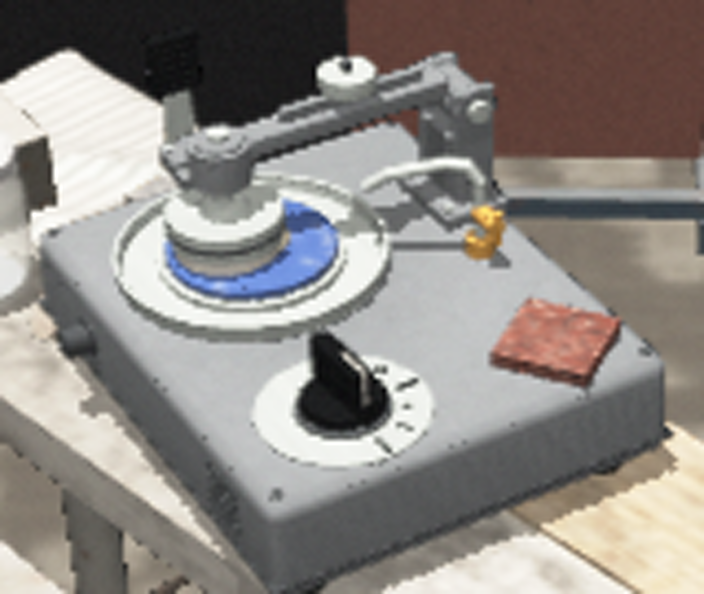

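```bash
cat > h.py <<'E'
import numpy as np
from workcell import camera_info
def proj(n,P):
    i=camera_info(n);T=np.array(i["T"]);p=(np.atleast_2d(P)-T[:3,3])@T[:3,:3]
    return np.c_[i["fx"]*p[:,0]/p[:,2]+i["cx"],i["fy"]*p[:,1]/p[:,2]+i["cy"]]
def ray(n,uv,z):
    i=camera_info(n);T=np.array(i["T"]);d=T[:3,:3]@np.array([(uv[0]-i["cx"])/i["fx"],(uv[1]-i["cy"])/i["fy"],1])
    return T[:3,3]+d*(z-T[2,3])/d[2]
def m2w(p,P):
    c,s=np.cos(p[2]),np.sin(p[2]);P=np.atleast_2d(P)
    return np.c_[p[0]+c*P[:,0]-s*P[:,1],p[1]+s*P[:,0]+c*P[:,1],P[:,2]+p[3]]
E
cat > fit.py <<'E'
from h import *
from scipy.optimize import least_squares
tc=lambda x,y:((x+.5)/4.6-.5+210,(y+.5)/4.6-.5+180)
sc=lambda x,y:((x+.5)/4.4-.5+200,(y+.5)/4.4-.5+175)
O=[("top",(.125,.155,.08),tc(138,42)),("top",(.125,-.155,.08),tc(662,132)),("top",(-.125,-.155,.08),tc(588,565)),("top",(-.125,.155,.08),tc(48,462)),
("top",(-.052,-.1,.082),tc(515,415)),("top",(-.03,.05,.088),tc(255,328)),("top",(-.045,.104,.212),tc(112,296)),("top",(-.045,.05,.175),tc(225,328)),
("scene",(-.052,-.1,.082),sc(345,410)),("scene",(-.052,-.1,.119),sc(340,350)),("scene",(-.045,.104,.193),sc(174,62)),("scene",(-.03,.05,.088),sc(252,258)),
("scene",(.125,-.155,.08),sc(664,372)),("scene",(-.125,.155,.08),sc(40,255)),("scene",(-.125,-.155,.08),sc(270,522))]
def r(p): return np.concatenate([proj(n,m2w(p,P))[0]-uv for n,P,uv in O])
f=least_squares(r,[.5,0,-.2,0],loss='soft_l1');print(f.x);
for o,e in zip(O,r(f.x).reshape(-1,2)):print(o[0],o[1],e.round(1))
k=ray("top",tc(520,407),.119);k2=ray("top",tc(555,410),.119)
d=k2-k;a=np.arctan2(d[1],d[0]);print("pointer yaw",a,"selector",f.x[2]-a)
np.save("p.npy",f.x)
for nm,P in dict(knob=(-.052,-.1,.107),handle=(-.045,.104,.193),pivot=(.108,.05,.152),ball=(-.045,.05,.152)).items():print(nm,m2w(f.x,P).round(4))
E
python3 fit.py
```

```text
[ 0.55363609  0.08838237 -0.19745736 -0.00386428]
top (0.125, 0.155, 0.08) [-0.6 -1.8]
top (0.125, -0.155, 0.08) [ 1.5 -0.4]
top (-0.125, -0.155, 0.08) [-0.   0.7]
top (-0.125, 0.155, 0.08) [-2.6  0.1]
top (-0.052, -0.1, 0.082) [-0.2  0.7]
top (-0.03, 0.05, 0.088) [ 0.1 -0. ]
top (-0.045, 0.104, 0.212) [-1.1  0.5]
top (-0.045, 0.05, 0.175) [-0.   0.4]
scene (-0.052, -0.1, 0.082) [0.1 1. ]
scene (-0.052, -0.1, 0.119) [0.5 2. ]
scene (-0.045, 0.104, 0.193) [0.6 1.5]
scene (-0.03, 0.05, 0.088) [0.7 0.2]
scene (0.125, -0.155, 0.08) [ 2.8 -1.7]
scene (-0.125, 0.155, 0.08) [-1.5 -4.9]
scene (-0.125, -0.155, 0.08) [ 0.1 -0.2]
pointer yaw -1.6672227789824463 selector 1.4697654213003633
knob [[0.483  0.0005 0.1031]]
handle [[0.5299 0.1992 0.1891]]
pivot [[0.6693 0.1162 0.1481]]
ball [[0.5193 0.1462 0.1481]]
```

```bash
sed -i 's/+p\[3\]\]/]/' h.py; sed -i 's/\[.5,0,-.2,0\]/[.5,0,-.2]/' fit.py; python3 fit.py
```

```text
[ 0.55269856  0.08720329 -0.19823596]
top (0.125, 0.155, 0.08) [-0.4 -1.9]
top (0.125, -0.155, 0.08) [ 2.1 -0.3]
top (-0.125, -0.155, 0.08) [0.4 1.1]
top (-0.125, 0.155, 0.08) [-2.6  0.3]
top (-0.052, -0.1, 0.082) [0.2 0.9]
top (-0.03, 0.05, 0.088) [0.3 0.1]
top (-0.045, 0.104, 0.212) [-0.9  0.6]
top (-0.045, 0.05, 0.175) [0.2 0.5]
scene (-0.052, -0.1, 0.082) [-0.   0.1]
scene (-0.052, -0.1, 0.119) [0.4 1.1]
scene (-0.045, 0.104, 0.193) [0.4 0.5]
scene (-0.03, 0.05, 0.088) [ 0.6 -0.7]
scene (0.125, -0.155, 0.08) [ 3.  -2.6]
scene (-0.125, 0.155, 0.08) [-1.7 -5.8]
scene (-0.125, -0.155, 0.08) [-0.1 -1.1]
pointer yaw -1.6672227789824463 selector 1.4689868147795975
knob [[ 0.482  -0.0006  0.107 ]]
handle [[0.5291 0.198  0.193 ]]
pivot [[0.6684 0.115  0.152 ]]
ball [[0.5184 0.1451 0.152 ]]
```

```bash
cat > go.py <<'E'
from h import *
import sys
from workcell import observe
from scipy.spatial.transform import Rotation as R
YAW=-.197
def tool(yyaw,th=0):
    y=np.array([np.cos(yyaw),np.sin(yyaw),0]);z=np.array([0,0,-1.]);M=R.from_matrix(np.c_[np.cross(y,z),y,z])
    return R.from_rotvec(th*np.array([-np.sin(YAW),np.cos(YAW),0]))*M
def need(pos,rot):
    s=observe();A=R.from_quat(s["ee_rot"])
    print("t",round(s["time"],2),"pos",s["eef_pos"].round(4),"F",s["wrist_force"].round(1),"w",round(s["width"],3),"yyaw",np.arctan2(*A.as_matrix()[[1,0],1]).round(3),"z",A.as_matrix()[:,2].round(3))
    print("dp",A.inv().apply(np.array(pos)-s["eef_pos"]).round(4),"tw",(A.inv()*rot).as_rotvec(degrees=True).round(2))
if __name__=="__main__":
    a=[float(v) for v in sys.argv[1:]]
    need(a[:3],tool(*a[3:]))
E
python3 go.py .482 -.001 .28 -.13
```

```text
t 0.1 pos [0.2465 0.5188 0.2137] F [-0.   0.3  0.1] w 1.003 yyaw 1.127 z [-0.001 -0.001 -1.   ]
dp [-0.4358 -0.3685 -0.0658] tw [-9.000e-02  4.000e-02  7.202e+01]
```

Emit:
jog_arm([
  {"dp": [-0.02, -0.02, -0.06], "twist": [0, 0, 8], "jaw": -0.1},
  {"dp": [-0.065, -0.055, -0.08], "twist": [0, 0, 17], "jaw": -0.1},
  {"dp": [-0.11, -0.093, -0.09], "twist": [0, 0, 26], "jaw": -0.1},
  {"dp": [-0.155, -0.131, -0.09], "twist": [0, 0, 35], "jaw": -0.1},
  {"dp": [-0.2, -0.17, -0.09], "twist": [0, 0, 44], "jaw": -0.1},
], force=20)

```text
time: 0.72
eef_pos: [0.3548, 0.2781, 0.3044]
ee_rot: [0.571, 0.821, 0.0, 0.0]
wrist_force: [0.6, 0.0, -0.0]
width: 0.555
```

```bash
python3 go.py .482 -.001 .28 -.13
```

```text
t 0.72 pos [0.3548 0.2781 0.3044] F [ 0.6  0.  -0. ] w 0.555 yyaw 0.354 z [ 0. -0. -1.]
dp [-0.3059  0.0224  0.0245] tw [1.000e-02 0.000e+00 2.775e+01]
```

Emit:
jog_arm([
  {"dp": [-0.06, 0.004, 0.0], "twist": [0, 0, 7], "jaw": -0.1},
  {"dp": [-0.12, 0.009, 0.0], "twist": [0, 0, 14], "jaw": -0.1},
  {"dp": [-0.18, 0.013, 0.0], "twist": [0, 0, 21], "jaw": -0.1},
  {"dp": [-0.24, 0.018, 0.01], "twist": [0, 0, 27], "jaw": -0.1},
  {"dp": [-0.3, 0.022, 0.02], "twist": [0, 0, 27], "jaw": -0.1},
])

```text
time: 1.35
eef_pos: [0.481, 0.0048, 0.2842]
ee_rot: [0.746, 0.666, 0.0, -0.0]
wrist_force: [0.2, 0.6, 0.2]
width: 0.548
```

```bash
python3 go.py .482 -.001 .16 -.13
python3 - <<'E'
from workcell import *
import cv2
t=capture("top")[:,:,::-1];t2=capture("scene")[:,:,::-1]
cv2.imwrite("pics/top1d.png",cv2.resize(t[180:310,210:370],None,fx=4.6,fy=4.6,interpolation=2))
cv2.imwrite("pics/scene1d.png",cv2.resize(t2[175:310,200:360],None,fx=4.4,fy=4.4,interpolation=2))
E
```

```text
t 1.35 pos [0.481  0.0048 0.2842] F [0.2 0.6 0.2] w 0.548 yyaw -0.113 z [ 0.  0. -1.]
dp [-0.0057  0.0017  0.1242] tw [ 0.01 -0.01  0.95]
```

View pics/scene1d.png

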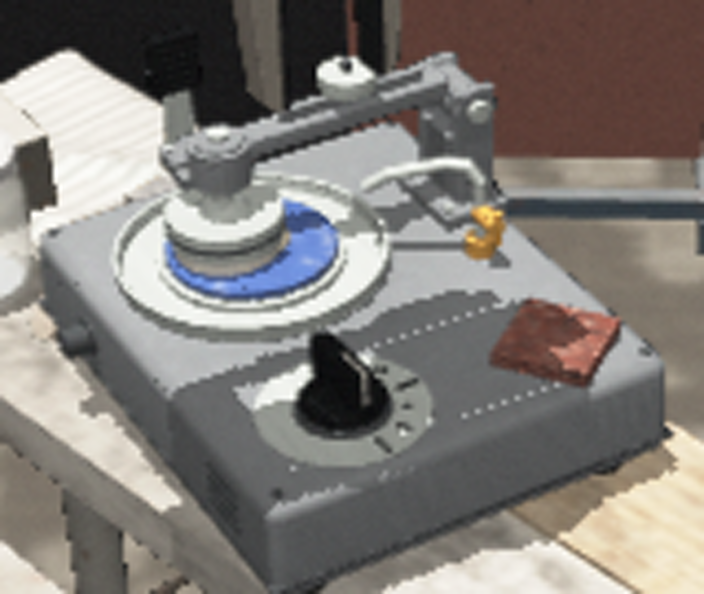

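The knob is unobstructed, with its bar running from about (318,335) to (368,385) in the crop. I'll check the selector angle by projecting the bar at candidate angles.

Run:
```python
from h import *
import cv2
p=np.load("p.npy")
for n,c,f in(("scene",(200,175),4.4),("top",(210,180),4.6)):
    im=cv2.imread(f"pics/{n}1d.png" if n=="scene" else "pics/top0d.png");outs=[]
    for a in(1.5,1.3,1.0):
        i2=im.copy();ca,sa=np.cos(-a),np.sin(-a)
        L=[(.023,.0065),(.023,-.0065),(-.023,-.0065),(-.023,.0065)]
        P=[(-.052+ca*x-sa*y,-.1+sa*x+ca*y,.119) for x,y in L]
        uv=(proj(n,m2w(p,P))-c+.5)*f-.5
        cv2.polylines(i2,[np.int32(uv)],True,(0,255,0),1)
        x0,y0=(240,300) if n=="scene" else (420,320)
        outs.append(cv2.resize(i2[y0:y0+180,x0:x0+180],None,fx=1.45,fy=1.45))
    cv2.imwrite(f"pics/bar_{n}.png",np.hstack(outs))
a=cv2.imread("pics/bar_scene.png");b=cv2.imread("pics/bar_top.png");cv2.imwrite("pics/bar.png",np.vstack([a,b]))
```

```text
(no output)
```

View pics/bar.png

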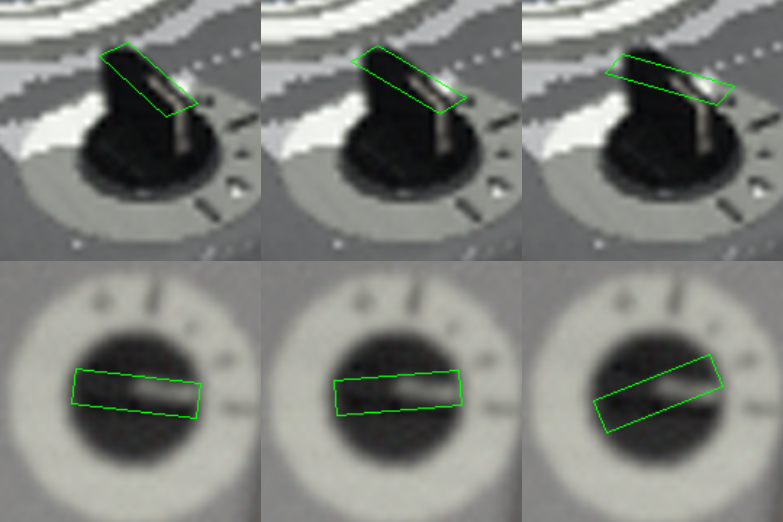

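The bar fits 1.5 rad (three dots) in both views. I'll descend.

Emit:
jog_arm([
  {"dp": [-0.001, 0.001, 0.05], "twist": [0, 0, 0.5], "jaw": -0.1},
  {"dp": [-0.001, 0.001, 0.1], "twist": [0, 0, 0.5], "jaw": -0.1},
  {"dp": [-0.001, 0.001, 0.14], "twist": [0, 0, 0.5], "jaw": -0.1},
  {"dp": [-0.001, 0.001, 0.14], "twist": [0, 0, 0.5], "jaw": -0.1},
  {"dp": [-0.001, 0.001, 0.14], "twist": [0, 0, 0.5], "jaw": -0.1},
])

```text
time: 2.08
eef_pos: [0.4824, 0.0059, 0.1464]
ee_rot: [0.748, 0.663, 0.001, 0.001]
wrist_force: [1.4, 0.1, 0.4]
width: 0.552
```

```bash
python3 go.py .482 -.001 .097 -.13
python3 - <<'E'
from workcell import *
import cv2,numpy as np
t=capture("top")[:,:,::-1];t2=capture("scene")[:,:,::-1]
a=cv2.resize(t[180:310,250:370],(400,433),interpolation=2);b=cv2.resize(t2[205:305,230:325],(400,421),interpolation=2)
cv2.imwrite("pics/k2.png",np.hstack([a[:420],b[:420]]))
E
```

```text
t 2.08 pos [0.4824 0.0059 0.1464] F [1.4 0.1 0.4] w 0.552 yyaw -0.12 z [ 0.002 -0.    -1.   ]
dp [-0.0069  0.0003  0.0494] tw [0.14 0.01 0.55]
```

View pics/k2.png

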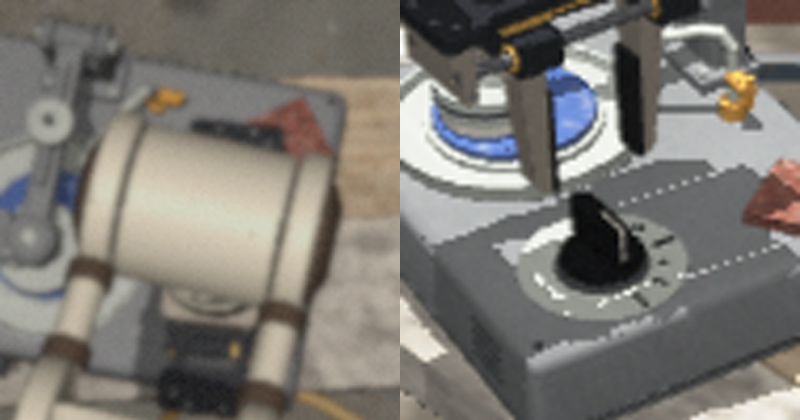

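The fingers straddle the knob bar, about 7 mm too far along +y. I'll correct that, descend and close.

Emit:
jog_arm([
  {"dp": [-0.007, 0.0, 0.01], "twist": [0, 0, 0.5], "jaw": -0.1},
  {"dp": [-0.007, 0.0, 0.03], "twist": [0, 0, 0.5], "jaw": -0.1},
  {"dp": [-0.007, 0.0, 0.049], "twist": [0, 0, 0.5], "jaw": -0.1},
  {"dp": [-0.007, 0.0, 0.049], "twist": [0, 0, 0.5], "jaw": -0.1},
  {"dp": [-0.007, 0.0, 0.049], "twist": [0, 0, 0.5], "jaw": 0.4},
])

```text
time: 2.8
eef_pos: [0.4811, -0.0017, 0.0964]
ee_rot: [0.752, 0.66, 0.0, 0.001]
wrist_force: [-0.2, -0.1, 0.1]
width: 0.465
```

```bash
python3 go.py .482 -.001 .097 -.13
```

```text
t 2.8 pos [ 0.4811 -0.0017  0.0964] F [-0.2 -0.1  0.1] w 0.465 yyaw -0.13 z [ 0.001 -0.    -1.   ]
dp [ 0.0008  0.0008 -0.0006] tw [0.07 0.01 0.  ]
```

Emit:
jog_arm([
  {"dp": [0, 0, 0], "twist": [0, 0, 0], "jaw": 1},
  {"dp": [0, 0, 0], "twist": [0, 0, 0], "jaw": 1},
  {"dp": [0, 0, 0], "twist": [0, 0, 0], "jaw": 1},
  {"dp": [0, 0, 0], "twist": [0, 0, 0], "jaw": 1},
  {"dp": [0, 0, 0], "twist": [0, 0, 0], "jaw": 1},
], force=45)

```text
time: 3.42
eef_pos: [0.4829, -0.0017, 0.0963]
ee_rot: [0.752, 0.66, 0.002, 0.002]
wrist_force: [7.0, -0.7, -4.3]
width: 0.135
```

```bash
python3 go.py .482 -.001 .097 -.13
```

```text
t 3.42 pos [ 0.4829 -0.0017  0.0963] F [ 7.  -0.7 -4.3] w 0.135 yyaw -0.13 z [ 0.006 -0.001 -1.   ]
dp [ 0.0006 -0.001  -0.0008] tw [ 0.34  0.   -0.  ]
```

Grip width is 12.4 mm, which matches the bar. I'll turn counter-clockwise, which is negative about tool z.

Emit:
jog_arm([
  {"dp": [0, 0.002, 0], "twist": [0, 0, -8], "jaw": 1},
  {"dp": [0, 0.002, 0], "twist": [0, 0, -17], "jaw": 1},
  {"dp": [0, 0.002, 0], "twist": [0, 0, -26], "jaw": 1},
  {"dp": [0, 0.002, 0], "twist": [0, 0, -35], "jaw": 1},
  {"dp": [0, 0.002, 0], "twist": [0, 0, -43], "jaw": 1},
])

```text
time: 4.05
eef_pos: [0.4843, -0.0014, 0.0963]
ee_rot: [0.455, 0.89, 0.001, 0.002]
wrist_force: [4.5, 2.4, -1.8]
width: 0.136
```

```bash
python3 go.py .483 -.001 .097 1.374
```

```text
t 4.05 pos [ 0.4843 -0.0014  0.0963] F [ 4.5  2.4 -1.8] w 0.136 yyaw 0.625 z [ 0.004  0.    -1.   ]
dp [ 0.0011 -0.0008 -0.0007] tw [  0.15   0.2  -42.91]
```

Emit:
jog_arm([
  {"dp": [0, 0.001, 0], "twist": [0, 0, -9], "jaw": 1},
  {"dp": [0, 0.001, 0], "twist": [0, 0, -18], "jaw": 1},
  {"dp": [0, 0.001, 0], "twist": [0, 0, -27], "jaw": 1},
  {"dp": [0, 0.001, 0], "twist": [0, 0, -36], "jaw": 1},
  {"dp": [0, 0.001, 0], "twist": [0, 0, -43], "jaw": 1},
])

```text
time: 4.68
eef_pos: [0.485, -0.0003, 0.0963]
ee_rot: [0.098, 0.995, 0.001, 0.002]
wrist_force: [5.0, 4.0, -1.4]
width: 0.137
```

Emit:
jog_arm([
  {"dp": [0, 0, 0], "twist": [0, 0, 0], "jaw": 1},
  {"dp": [0, 0, 0], "twist": [0, 0, 0], "jaw": 1},
  {"dp": [0, 0, 0], "twist": [0, 0, 0], "jaw": 1},
  {"dp": [0, 0, 0], "twist": [0, 0, 0], "jaw": 0.2},
  {"dp": [0, 0, 0], "twist": [0, 0, 0], "jaw": 0},
])

```text
time: 5.3
eef_pos: [0.4832, -0.0011, 0.0956]
ee_rot: [0.1, 0.995, -0.0, -0.0]
wrist_force: [0.2, 0.1, 0.6]
width: 0.332
```

```bash
python3 go.py .483 -.001 .097 1.374
```

```text
t 5.3 pos [ 0.4832 -0.0011  0.0956] F [0.2 0.1 0.6] w 0.332 yyaw 1.371 z [-0. -0. -1.]
dp [ 0.0002  0.     -0.0014] tw [-0.01 -0.02 -0.15]
```

Released. I'll raise and move toward the latch, then look at the knob.

Emit:
jog_arm([
  {"dp": [0, 0, -0.05], "twist": [0, 0, 0], "jaw": 0},
  {"dp": [0, 0, -0.11], "twist": [0, 0, 0], "jaw": 0},
  {"dp": [0, 0, -0.17], "twist": [0, 0, 0], "jaw": 0},
  {"dp": [0, 0.03, -0.19], "twist": [0, 0, 0], "jaw": 0},
  {"dp": [0, 0.09, -0.19], "twist": [0, 0, 0], "jaw": 0},
])

```text
time: 5.92
eef_pos: [0.5028, 0.0867, 0.2885]
ee_rot: [0.102, 0.995, -0.0, 0.003]
wrist_force: [0.5, 0.4, -0.5]
width: 0.501
```

```bash
python3 go.py .529 .198 .27 1.374;python3 - <<'E'
from workcell import *
import cv2,numpy as np
t2=capture("scene")[:,:,::-1]
cv2.imwrite("pics/s3.png",cv2.resize(t2[175:310,200:360],None,fx=4.4,fy=4.4,interpolation=2))
E
```

```text
t 5.92 pos [0.5028 0.0867 0.2885] F [ 0.5  0.4 -0.5] w 0.501 yyaw 1.367 z [ 0.005 -0.001 -1.   ]
dp [-0.0031  0.1144  0.0185] tw [-0.    0.32 -0.38]
```

View pics/s3.png

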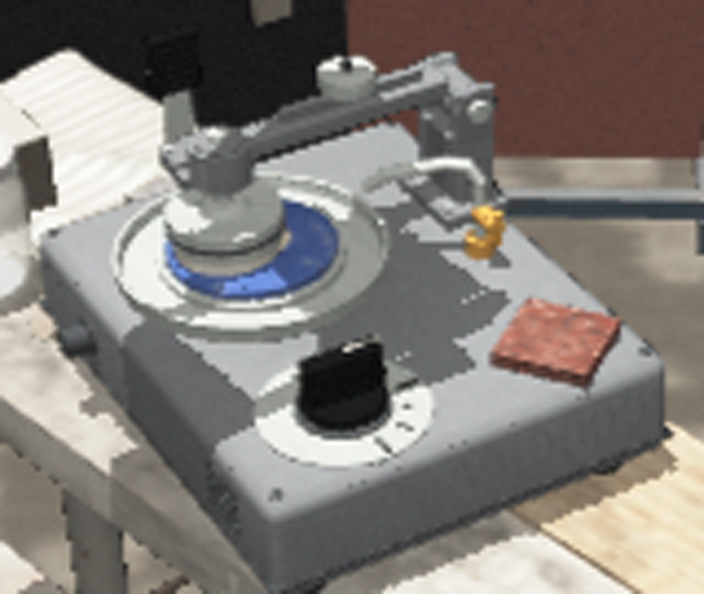

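The knob's bar now points at the long bar mark (about (405,383) in the crop). Next is the latch handle.

Emit:
jog_arm([
  {"dp": [-0.001, 0.04, 0], "twist": [0, 0, 0], "jaw": 0.35},
  {"dp": [-0.002, 0.09, 0], "twist": [0, 0, 0], "jaw": 0.35},
  {"dp": [-0.003, 0.111, 0], "twist": [0, 0, 0], "jaw": 0.35},
  {"dp": [-0.003, 0.111, 0.03], "twist": [0, 0, 0], "jaw": 0.35},
  {"dp": [-0.003, 0.111, 0.05], "twist": [0, 0, 0], "jaw": 0.35},
])

```text
time: 6.6
eef_pos: [0.5257, 0.1948, 0.2341]
ee_rot: [0.099, 0.995, -0.001, -0.001]
wrist_force: [0.3, -0.2, 0.5]
width: 0.326
```

```bash
python3 go.py .530 .1975 .183 1.374;python3 - <<'E'
from workcell import *
import cv2,numpy as np
t=capture("top")[:,:,::-1];t2=capture("scene")[:,:,::-1]
a=cv2.resize(t[180:310,210:360],(400,347),interpolation=2);b=cv2.resize(t2[165:252,205:305],(400,348),interpolation=2)
cv2.imwrite("pics/k4.png",np.hstack([a[:347],b[:347]]))
E
```

```text
t 6.6 pos [0.5257 0.1948 0.2341] F [ 0.3 -0.2  0.5] w 0.326 yyaw 1.372 z [-0.002 -0.001 -1.   ]
dp [-0.0038  0.0035  0.0511] tw [-0.08 -0.09 -0.13]
```

View pics/k4.png

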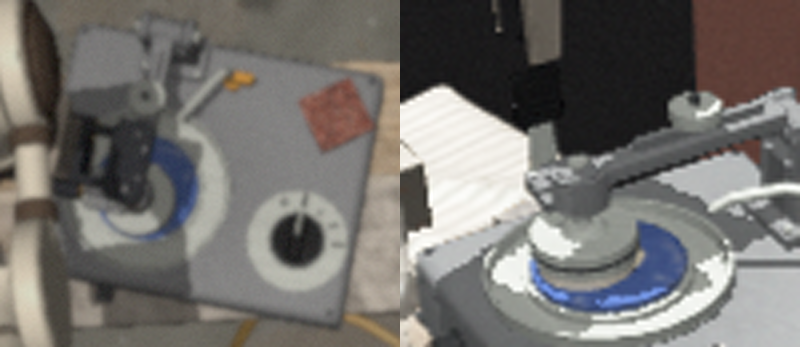

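The top view shows the pointer on the long bar. I'll check finger alignment on the handle more closely.

Run:
```python
from workcell import *
from h import *
import cv2
from scipy.spatial.transform import Rotation as R
t2=capture("scene")[:,:,::-1]
c=(215,150);f=9
im=cv2.resize(t2[150:215,215:285],None,fx=f,fy=f,interpolation=2)
s=observe();M=R.from_quat(s["ee_rot"]).as_matrix()
p=np.load("p.npy")
def dr(P,col):
    for u in (proj("scene",P)-c+.5)*f-.5: cv2.circle(im,tuple(np.int32(u)),4,col,-1)
dr(s["eef_pos"],(0,0,255))
h=s["width"]*.046
dr([s["eef_pos"]+M@[x,y*h,0] for x in(-.01,.01) for y in(-1,1)],(0,255,0))
dr(m2w(p,[(-.045+a*.016,.104+b*.005,.193+q*.019) for a in(-1,1) for b in (-1,1) for q in(-1,1)]),(255,0,0))
cv2.imwrite("pics/h5.png",im)
```

```text
(no output)
```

View pics/h5.png

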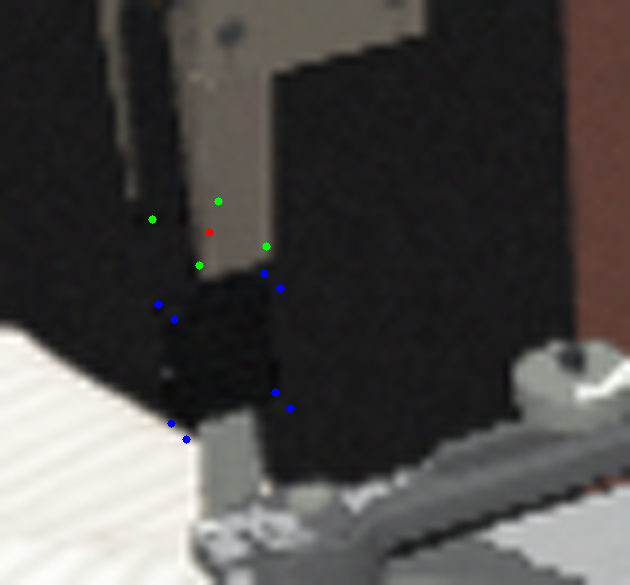

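Handle outline (crop x about 165–270, top about y 270) lies between the fingers with ample margin, so I'll descend and pinch.

Emit:
jog_arm([
  {"dp": [-0.003, 0.002, 0.005], "twist": [0, 0, 0], "jaw": 0.35},
  {"dp": [-0.003, 0.002, 0.025], "twist": [0, 0, 0], "jaw": 0.35},
  {"dp": [-0.003, 0.002, 0.045], "twist": [0, 0, 0], "jaw": 0.35},
  {"dp": [-0.003, 0.002, 0.051], "twist": [0, 0, 0], "jaw": 0.35},
  {"dp": [-0.003, 0.002, 0.051], "twist": [0, 0, 0], "jaw": 0.35},
])

```text
time: 7.38
eef_pos: [0.5299, 0.1967, 0.1851]
ee_rot: [0.1, 0.995, 0.0, 0.0]
wrist_force: [-0.1, -0.6, 0.4]
width: 0.323
```

```bash
python3 go.py .530 .1975 .183 1.374;python3 - <<'E'
from workcell import *
import cv2,numpy as np
t=capture("top")[:,:,::-1];t2=capture("scene")[:,:,::-1]
a=cv2.resize(t[180:310,210:360],(400,347),interpolation=2);b=cv2.resize(t2[165:252,205:305],(400,348),interpolation=2)
cv2.imwrite("pics/k6.png",np.hstack([a[:347],b[:347]]))
E
```

```text
t 7.38 pos [0.5299 0.1967 0.1851] F [-0.1 -0.6  0.4] w 0.323 yyaw 1.371 z [ 0.001  0.    -1.   ]
dp [0.     0.0008 0.0021] tw [ 0.01  0.03 -0.16]
```

View pics/k6.png

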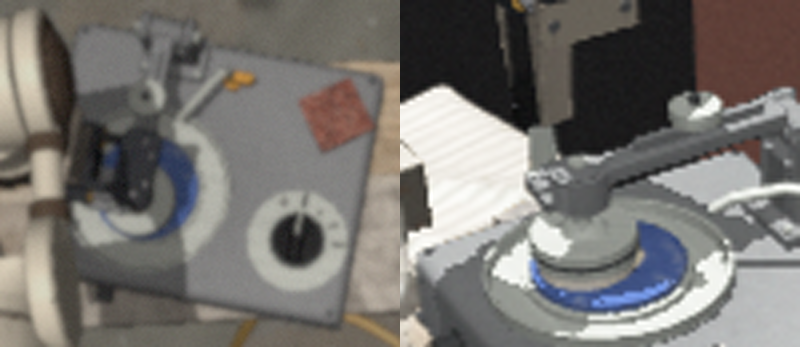

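The inner finger is in front of the handle with no contact force. I'll close on it.

Emit:
jog_arm([
  {"dp": [0, 0, 0.003], "twist": [0, 0, 0], "jaw": 0.35},
  {"dp": [0, 0, 0.003], "twist": [0, 0, 0], "jaw": 1},
  {"dp": [0, 0, 0.003], "twist": [0, 0, 0], "jaw": 1},
  {"dp": [0, 0, 0.003], "twist": [0, 0, 0], "jaw": 1},
  {"dp": [0, 0, 0.003], "twist": [0, 0, 0], "jaw": 1},
], force=50)

```text
time: 8.1
eef_pos: [0.5299, 0.1988, 0.1818]
ee_rot: [0.099, 0.995, 0.002, 0.001]
wrist_force: [1.8, 6.8, -1.5]
width: 0.106
```

```bash
python3 go.py .530 .1975 .183 1.374
```

```text
t 8.1 pos [0.5299 0.1988 0.1818] F [ 1.8  6.8 -1.5] w 0.106 yyaw 1.372 z [ 0.002  0.004 -1.   ]
dp [-0.0003 -0.0012 -0.0012] tw [ 0.23  0.05 -0.11]
```

Emit:
jog_arm([
  {"dp": [0, 0.005, 0], "twist": [0, 0, 0], "jaw": 1},
  {"dp": [0, 0.01, 0], "twist": [0, 0, 0], "jaw": 1},
  {"dp": [0, 0.015, 0], "twist": [0, 0, 0], "jaw": 1},
  {"dp": [0, 0.02, 0], "twist": [0, 0, 0], "jaw": 1},
  {"dp": [0, 0.02, 0], "twist": [0, 0, 0], "jaw": 1},
])

```text
time: 8.72
eef_pos: [0.5332, 0.2152, 0.1816]
ee_rot: [0.099, 0.995, -0.002, -0.0]
wrist_force: [-1.4, -7.6, 2.1]
width: 0.103
```

```bash
python3 go.py .530 .1988 .182 1.374
```

```text
t 8.72 pos [0.5332 0.2152 0.1816] F [-1.4 -7.6  2.1] w 0.103 yyaw 1.371 z [-0.001 -0.003 -1.   ]
dp [-0.0001 -0.0167 -0.0003] tw [-0.2  -0.03 -0.14]
```

Emit:
jog_arm([
  {"dp": [0, 0.002, 0], "twist": [0, 0, 0], "jaw": 1},
  {"dp": [0, 0.004, 0], "twist": [0, 0, 0], "jaw": 1},
  {"dp": [0, 0.005, 0], "twist": [0, 0, 0], "jaw": 1},
  {"dp": [0, 0.005, 0], "twist": [0, 0, 0], "jaw": 1},
  {"dp": [0, 0.005, 0], "twist": [0, 0, 0], "jaw": 1},
])

```text
time: 9.35
eef_pos: [0.5336, 0.2168, 0.1814]
ee_rot: [0.1, 0.995, -0.005, -0.001]
wrist_force: [-7.2, -17.4, 5.6]
width: 0.106
```

```bash
python3 go.py .530 .1988 .182 1.374;python3 - <<'E'
from workcell import *
import cv2,numpy as np
t=capture("top")[:,:,::-1];t2=capture("scene")[:,:,::-1]
a=cv2.resize(t[180:310,210:360],(400,347),interpolation=2);b=cv2.resize(t2[165:252,205:305],(400,348),interpolation=2)
cv2.imwrite("pics/k7.png",np.hstack([a[:347],b[:347]]))
E
```

```text
t 9.35 pos [0.5336 0.2168 0.1814] F [ -7.2 -17.4   5.6] w 0.106 yyaw 1.37 z [-0.004 -0.009 -1.   ]
dp [-0.0001 -0.0184 -0.0004] tw [-0.55 -0.11 -0.2 ]
```

View pics/k7.png

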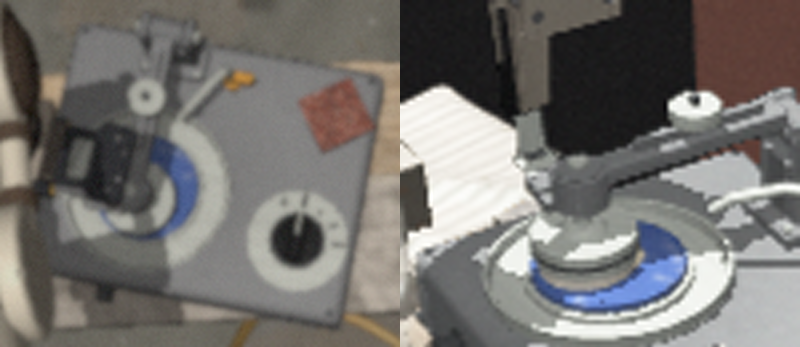

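The force step to about 19 N shows the latch is at its stop, 18 mm out. I'll back off 1 mm of overpull and begin the lift along the arc about the pivot.

Emit:
jog_arm([
  {"dp": [-0.001, -0.001, -0.005], "twist": [0, 2, 0], "jaw": 1},
  {"dp": [-0.0025, -0.001, -0.0105], "twist": [0, 4, 0], "jaw": 1},
  {"dp": [-0.004, -0.001, -0.016], "twist": [0, 6, 0], "jaw": 1},
  {"dp": [-0.0055, -0.001, -0.021], "twist": [0, 8, 0], "jaw": 1},
  {"dp": [-0.0055, -0.001, -0.021], "twist": [0, 8, 0], "jaw": 1},
])

```text
time: 10.07
eef_pos: [0.5389, 0.2157, 0.2021]
ee_rot: [0.1, 0.992, 0.003, -0.071]
wrist_force: [-6.7, -13.2, 1.8]
width: 0.11
```

```bash
python3 go.py .530 .1988 .182 1.374;python3 - <<'E'
from workcell import *
import cv2,numpy as np
t=capture("top")[:,:,::-1];t2=capture("scene")[:,:,::-1]
a=cv2.resize(t[180:310,210:360],(400,347),interpolation=2);b=cv2.resize(t2[165:252,205:305],(400,348),interpolation=2)
cv2.imwrite("pics/k8.png",np.hstack([a[:347],b[:347]]))
E
```

```text
t 10.07 pos [0.5389 0.2157 0.2021] F [ -6.7 -13.2   1.8] w 0.11 yyaw 1.37 z [-0.141  0.021 -0.99 ]
dp [ 0.0024 -0.0182  0.0208] tw [-0.42 -8.19 -0.24]
```

View pics/k8.png

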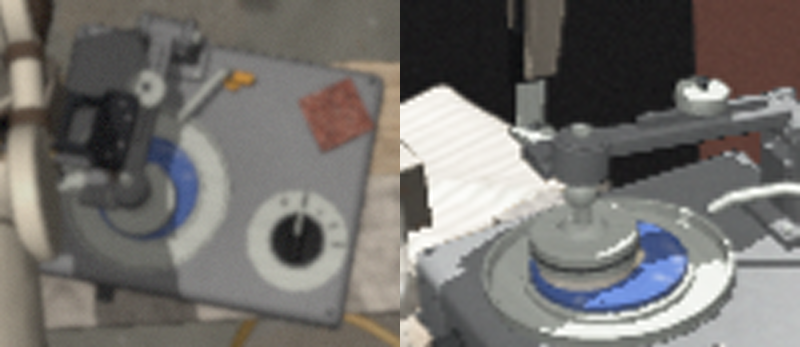

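The ball is now visible free below the cup and the carrier is standing. I'll continue to about 23° (6 cm).

Emit:
jog_arm([
  {"dp": [-0.0025, 0, -0.0105], "twist": [0, 4, 0], "jaw": 1},
  {"dp": [-0.0055, 0, -0.021], "twist": [0, 8, 0], "jaw": 1},
  {"dp": [-0.0095, 0, -0.031], "twist": [0, 12, 0], "jaw": 1},
  {"dp": [-0.013, 0, -0.0385], "twist": [0, 15, 0], "jaw": 1},
  {"dp": [-0.013, 0, -0.0385], "twist": [0, 15, 0], "jaw": 1},
])

```text
time: 10.8
eef_pos: [0.5566, 0.2122, 0.2387]
ee_rot: [0.099, 0.974, 0.017, -0.201]
wrist_force: [-8.0, -14.6, 1.0]
width: 0.104
```

Emit:
jog_arm([
  {"dp": [0, 0, 0], "twist": [0, 0, 0], "jaw": 1},
  {"dp": [0, 0, 0], "twist": [0, 0, 0], "jaw": 1},
  {"dp": [0, 0, 0], "twist": [0, 0, 0], "jaw": 1},
  {"dp": [0, 0, 0], "twist": [0, 0, 0], "jaw": 1},
  {"dp": [0, 0, 0], "twist": [0, 0, 0], "jaw": 1},
])

```text
time: 11.42
eef_pos: [0.5564, 0.2122, 0.2385]
ee_rot: [0.099, 0.975, 0.016, -0.2]
wrist_force: [-5.9, -14.2, 0.8]
width: 0.11
```

```bash
python3 go.py .530 .1988 .182 1.374;python3 - <<'E'
from workcell import *
import cv2,numpy as np
t=capture("top")[:,:,::-1];t2=capture("scene")[:,:,::-1]
a=cv2.resize(t[180:310,210:360],(400,347),interpolation=2);b=cv2.resize(t2[165:252,205:305],(400,348),interpolation=2)
cv2.imwrite("pics/k9.png",np.hstack([a[:347],b[:347]]))
cv2.imwrite("pics/s9.png",t2);print(observe()["dq"].round(4))
E
```

```text
t 11.43 pos [0.5564 0.2122 0.2385] F [ -5.9 -14.2   0.8] w 0.11 yyaw 1.371 z [-0.387  0.071 -0.919]
dp [-0.001  -0.018   0.0612] tw [ -0.4  -23.19  -0.29]
[-0.0013 -0.0008 -0.0005  0.0005 -0.0022 -0.0006]
```

View pics/k9.png

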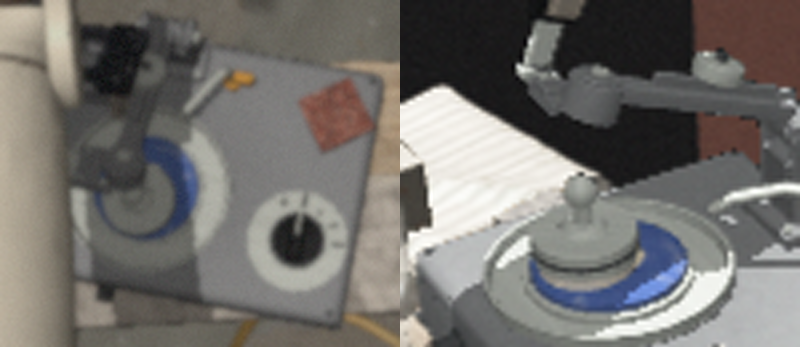

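View pics/s9.png

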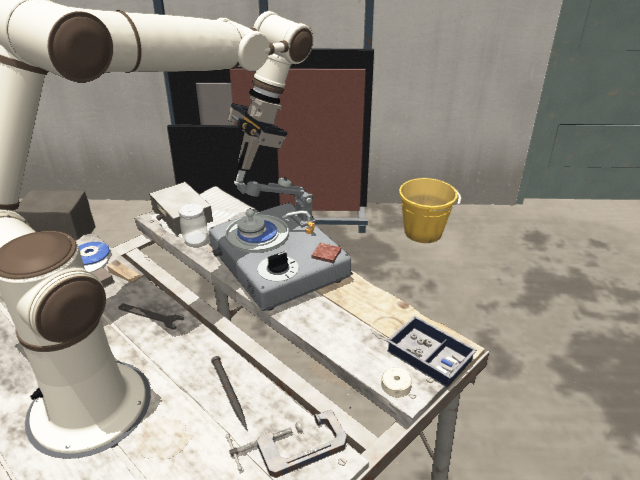

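The overarm is up, the ball is free and the carrier stands on the disc. The arm is still, the handle is held, and the rise matches the 23° arc (0.153·sin 23° ≈ 6.0 cm). Handing in.

```bash
python3 -c "
from workcell import *
print(finish_job())"
```

```text
the job is handed in; nothing more can be done
None
```

The job is handed in at about 11.5 s: the selector is off, and the overarm is off the ball and held by its latch handle about 6 cm up.

- **Selector:** I turned the knob from three dots (1.5 rad) to off. After release, the top view showed the pointer on the long bar.
- **Latch:** I pinched the handle (9.8 mm measured against 10 mm given) and pulled it out 18 mm. The force stepped from about 8 N to about 19 N there, which means it reached its stop.
- **Lift:** I raised the overarm about 23° along the arc round its pivot. The tool rose 57.1 mm against 57.5 mm expected, so the coupler is about 6.0 cm up. I worked that height out from the tool's movement, not from a measurement of the cup in a picture.
- **Last pictures:** The ball is free and the carrier is standing on the disc. The red tile and the felt wheel are where they were. The grey tile lay behind the arm, so I did not check it after the lift, but nothing went near it.
- **State at hand-in:** The arm was still, with joint speeds around 0.002 rad/s or less. The handle was still gripped, with about 15 N holding the latch out.

No check failed. In the position fit, a few of the machine's rounded deck corners were up to 6 pixels off. The points I gripped fitted to within about 1 pixel.

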